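# Load the drill jig and lock the bar with its locating pin

## Robot

A 7-joint arm with a two-finger parallel gripper is mounted at the origin on the work surface; the furniture and walls round the work are solid. World frame = base frame: x ahead of the robot, y to its left, z up, the work surface at z = 0. Lengths are in m, angles in rad, forces in N, time in s.
With the tool pointing down it reaches from about 0.4 to 0.925 m from the base axis. Payload 4.1 kg.
Tool frame: the origin (TCP) lies midway between the tips of the shut fingers; the grasp point (between the pads) lies 19 mm behind it; z points along the fingers, y is the line along which they close (so a half turn about z gives the same grasp; the last joint's range is limited). The gripper opens to 85 mm and grips with 20 to 120 N. Pads are 22 mm wide; open, the fingers measure 114 mm over their backs; the gripper's body (76 mm by 85 mm) begins 54 mm behind the grasp point. The pads swing forward as they close: fully open they stand 13 mm farther back than shut.
Start: joints at [1.123, 0.398, 0.045, 1.537, -0.019, 1.207, -0.051], TCP at [0.222, -0.611, 0.231] pointing down, gripper open.
Joint ranges: [-2.82, 2.82], [-0.49, 2.23], [-1.37, 1.46], [0, 2.46], [-1.36, 4.5], [0.23, 2], [-2.94, 2.94]. Speed limits (rad/s): [2.57, 2.57, 3.14, 3.14, 3.14, 3.14, 3.14].

## Interface

Orientations are given as a rotation vector (axis times angle).
In Python, from rig import state, read_camera, camera_model, finish_job, silhouettes, place_of gives the robot as it stands. The module is installed in compiled form; this text tells all that it offers.
- The arm moves only by the tool step_arm, never from a script. Its argument "motion" is a list of rows, each a list of 6 numbers: the shift along the tool's x, y, z in mm, then the turn, a rotation vector about the tool's x, y, z in rad. A call has 1 to 12 rows; each row is the pose to reach, as a shift and turn from the pose commanded when the call began, along the tool's axes at that moment; what a row does not reach only later rows make up. A row lasts 1/10 s, in which the tool goes at most 50 mm and 8.59 degrees, less where a joint would pass 70% of its speed; a pose out of reach is approached as far as the arm can. A call with a gripper value outside its range is refused whole. "grip" is the finger opening in mm, from 0 to 85.4, set as the call begins (left out, the last holds). The fingers move at their own pace and stop on an object; "squeeze" is the grip in N (left out, the last holds). Time passes only in rows, so rows that repeat a pose let the fingers close. It gives the time, the measured TCP pose, the force, the opening and the grip force at its end, in the units of the state.
- state(): the state, without advancing time (a new reading comes with each control period).
- read_camera(name): name is "scene" or "top" or "wrist"; returns the picture (420x560x3 uint8, red, green, blue); there is no depth.
- camera_model(name): a dict with "camera_matrix" (3x3 intrinsics, pixels), "eye" and "rotation" of the camera in the world; the wrist camera has in their place "tool_from_camera" (4x4, takes a point from camera to tool coordinates, whose origin is the TCP and whose axes are the flange's). Camera axes: x right, y up, looking along -z (the intrinsics and any distortion apply to the point x, -y, -z); pixel columns grow to the right and rows downward; lengths in m; the calibration is good to about 2 mm. A picture is of the moment at which its call begins: read the wrist's pose just before it. camera_model takes no time and is no camera call.
- finish_job(): hands the job in; it is judged then, once.
Trained networks look in the newest picture that a camera, given by its name, has taken for a name from the list of things; names that differ only in an ending like _2 or _b are one class to them, and where a whole thing is asked for, a point or a joint stands for the part that bears it (a point fixed in the world has none). Each returns a list of dicts, best first, with "score" (0 to 1); they miss things now and then, are a little off and sometimes report something else, mostly with a low value. They report only what shows in the picture. A call takes as long as a camera call.
- silhouettes(camera, query): "mask" (420x560 bool, what is visible of it) and "box" ([centre column, centre row, width, height] in pixels, round what is visible of it).
- place_of(camera, query): "centre" ([column, row] in pixels: a listed point, or the origin of a listed thing).
The state is a dict: "time": time; "joints": joint angles; "qd": joint speeds; "effort": joint torques, N m; "tool_pos": TCP position; "tcp_rot": TCP orientation; "force": force on the tool from outside, world axes, zero at the start; "torque": the same for the moment, N m; "opening": finger opening in m; "grasp_force": force on a finger pad.
Only numpy, scipy, OpenCV 4.12 (cv2) and the standard library are available. Lean on these libraries where they do the work, as an engineer would, in place of code of your own. Each camera call takes 0.05 s, during which the arm holds its last target. There are 200 camera calls.

## Task

Load the drill jig: push the flat steel bar along its channel until its end is up against the end stop, then take the red-knobbed locating pin out of the wooden block and push it down through the brass bush and the hole in the bar, all the way home, so that the pin's shoulder sits on the bush. Leave the pin standing there, and do not disturb the other things lying round the jig.

Things in the scene. Friction and masses are not known exactly. Their poses are not given: they have to be found in the camera images.
- jig: drill jig screwed to the bench; origin under the brass bush, at bench height; -y along the channel to the end stop. Base 124 x 170 x 10 mm, green body to z 28 (channel floor), rails to z 42, channel 42 wide, open at y +85, stop face at y -75 (stop 42 wide, z to 52). Dark plate over the bar: 74 x 84 mm, y -28 to +56, z 42 to 66; small steel bush at y +38 is not used
- bush_mouth (a point): centre of the brass bush's top face, 70 mm above the bench; axes as the jig's. Collar 26 mm outside, 16 inside, 4 deep; then a bevelled 11.5 mm bore down to z 42, the bar's hole, and a 14 mm bore down to z 10. A spring ball in the bush grips the pin: pushing it down takes some 4 to 12 N
- stop_face (a point): centre of the end stop's face that the bar's far end has to meet, 34 mm above the bench; axes as the jig's
- bar: flat steel bar, 40 (x) x 185 (y) x 12 (z) mm, 0.7 kg, origin in the middle of its underside, -y along it towards the stop. Lies in the channel, 20 to 50 mm short of the stop, and sticks out of the open end (25 mm when home). 13 mm hole at y -17.5, 8 mm hole at y +75
- bar_hole (a point): centre of the bar's 13 mm hole at its top face (40 mm above the bench); when the bar is against the stop it lies straight below the brass bush
- bar_near_end (a point): centre of the bar's outer end face (where it is to be pushed), 34 mm above the bench, sticking out of the jig's open end, 92.5 mm from the bar's middle
- pin: locating pin, 92 mm long, 0.09 kg; origin at its lower tip, z towards the knob. Steel shaft 10 mm thick, 58 mm long, tapered tip, shallow catch groove; 25 mm wide shoulder z 58 to 62; red fluted knob 24 mm wide, z 62 to 92. Starts upright in the wooden block, tip 8 mm above the bench, knob 70 to 100 mm above it
- pin_shoulder (a point): centre of the underside of the pin's shoulder, 58 mm above its tip; home when this meets the bush mouth
- pin_block: wooden block fixed to the bench, 120 (x) x 56 (y) x 50 (z) mm, origin under its middle. The pin stands in a 42 mm deep, 11.5 mm wide hole at x = -35, y = 0; two thin drill shanks stick up at x = 12 and x = 36 (to 74 mm above the bench)
- oil_bottle: bystander: cream bottle with red cap, 47 mm wide and 124 mm tall, origin under its middle
- brush: bystander: small brush, 21 x 171 x 9 mm lying flat, origin under its middle
- wax_tin: bystander: flat round tin, 67 mm diameter and 26 mm high, origin under its middle

How it is judged:
On the way, in this order (a step that is already met when the one before it is completed fails the run):
1. the bar has been pushed up against the end stop (within 3 mm) (y of bar_hole in the frame of bush_mouth between -0.003 and 0.003 m), for 0.1 s.
2. the pin is home: its shoulder sits on the brass bush (z of pin_shoulder in the frame of bush_mouth below 0.0025 m and horizontal distance between pin_shoulder and bush_mouth below 0.004 m), for 0.1 s.
At the end, for the whole second after the job is handed in: The bar lies in the channel with its end within 3 mm of the stop, and the pin stands upright (within 0.08 rad) through the brass bush and the bar's hole (bar hole within 6 mm, shoulder within 4 mm of the bush's axis), its shoulder within 2.5 mm of the bush's top face; both at rest (all of step 1 and all of step 2 and z of pin_shoulder in the frame of bush_mouth above -0.003 m and angle between pin's own z axis and vertical below 0.08 rad and horizontal distance between bar_hole and pin below 0.006 m and linear speed of each of pin, bar below 0.02 m/s); the robot touches nothing.
It fails at once if a bystander (oil bottle, brush, tin) is moved more than 30 mm or the bottle is tipped (distance of any of oil_bottle, brush, wax_tin from where it was at the start of the episode above 0.03 m or angle between oil_bottle's own z axis and vertical above 0.5 rad).
It also fails if it takes over 67 s, if anything falls off the work surface, if the arm or the gripper's body presses on something with over 40 N, if the wrist force passes 120 N, or if a joint passes its speed limit or range.

## Working session

There is one attempt and no reset: what is moved stays moved. The work goes in short steps, Python scripts to look and compute and a tool call to move; the robot and the scene stay as the last step left them, time stands still between calls to the robot, and variables do not carry over. Pictures are saved under pics/ and viewed, at most 10 in all, crops included, and the job is handed in when it is done.

Besides the shell and the picture viewer there is one more tool, called in YAML: its name, and indented under it one key for each argument. step_arm: Moves the arm, as the interface text tells. Its arguments: {"type":"object","properties":{"motion":{"type":"array","items":{"type":"array","items":{"type":"number"}}},"grip":{"type":"number"},"squeeze":{"type":"number"}},"required":["motion"]}

```bash
mkdir -p pics; cat > h.py <<'E'
import numpy as np, cv2
from scipy.spatial.transform import Rotation as R
from rig import *
def cam(name,st=None):
    m=camera_model(name);K=np.array(m["camera_matrix"])
    if name=="wrist":
        st=st or state();T=np.eye(4);T[:3,:3]=R.from_rotvec(st["tcp_rot"]).as_matrix();T[:3,3]=st["tool_pos"]
        C=T@np.array(m["tool_from_camera"]);return K,C[:3,3],C[:3,:3],m
    return K,np.array(m["eye"]),np.array(m["rotation"]),m
def ray(c,px):
    K,e,Rm,m=c
    d=np.array(m.get("distortion",np.zeros(5)),float)
    u=cv2.undistortPoints(np.array([[px]],float),K,d)[0,0]
    return e,Rm@np.array([u[0],-u[1],-1])
def at_z(c,px,z):
    e,d=ray(c,px);return e+d*(z-e[2])/d[2]
def save(name,f):
    im=read_camera(name);cv2.imwrite(f,im[:,:,::-1]);return im
E
python3 - <<'E'
from h import *
s=state();print(s)
for n in("scene","top","wrist"):
    print(n,camera_model(n))
ims=[save(n,f"pics/{n}0.png") for n in("scene","top")]
Z={"bush_mouth":.07,"stop_face":.034,"bar_hole":.04,"bar_near_end":.034,"pin":.008,"pin_shoulder":.066,"pin_block":0,"oil_bottle":0,"brush":0,"wax_tin":0,"jig":0}
for n in("scene","top"):
    c=cam(n)
    for q,z in Z.items():
        for r in place_of(n,q)[:2]: print(n,q,round(r["score"],2),np.round(r["centre"],1),at_z(c,r["centre"],z).round(4))
E
```

```text
{'time': 0.0, 'joints': array([ 1.12298397,  0.39923915,  0.0450344 ,  1.53790759, -0.01869305,
        1.20690064, -0.05068114]), 'qd': array([-0.00040334,  0.00075954, -0.00060845, -0.00090631, -0.00156531,
       -0.00252573,  0.0005246 ]), 'effort': array([-2.67689993e-04, -4.75135624e+01,  1.36454187e+00, -2.54218215e+01,
        1.15583424e-02,  9.27228393e-03, -3.29696462e-06]), 'tool_pos': array([ 0.22195269, -0.61023919,  0.23022075]), 'tcp_rot': array([-3.09195622e+00, -5.45002352e-01,  7.81839144e-04]), 'force': array([-0.10891399,  1.00857727, -0.54122494]), 'torque': array([ 0.05352451,  0.02678924, -0.01913478]), 'grasp_force': 0.0, 'opening': 0.08541913405063038}
scene {'camera_matrix': array([[399.31189994,   0.        , 289.50799308],
       [  0.        , 399.31189994, 215.6025972 ],
       [  0.        ,   0.        ,   1.        ]]), 'eye': array([0.02106159, 0.37331548, 0.6576979 ]), 'rotation': array([ 0.44047869, -1.01217023, -2.15305965])}
top {'camera_matrix': array([[385.03148395,   0.        , 275.87184495],
       [  0.        , 385.03148395, 213.84711692]
[... 247 characters left out ...]
     [  0.        , 325.59108457, 208.63301251],
       [  0.        ,   0.        ,   1.        ]]), 'tool_from_camera': array([[-4.83886719e-04,  9.58040152e-01,  2.86633623e-01,
         7.37086529e-02],
       [ 9.99998783e-01,  3.84454769e-05,  1.55966985e-03,
         5.33772988e-05],
       [ 1.48320657e-03,  2.86634029e-01, -9.58039004e-01,
        -1.42481992e-01],
       [ 0.00000000e+00,  0.00000000e+00,  0.00000000e+00,
         1.00000000e+00]])}Traceback (most recent call last):
  File "<stdin>", line 10, in <module>
  File "h.py", line 16, in at_z
    e,d=ray(c,px);return e+d*(z-e[2])/d[2]
                                      ~^^^
IndexError: invalid index to scalar variable.
```

View pics/top0.png

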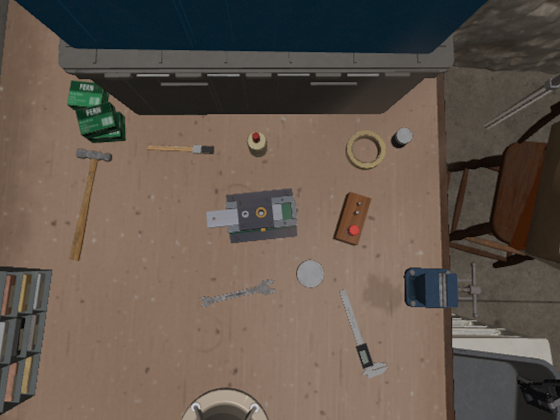

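View pics/scene0.png

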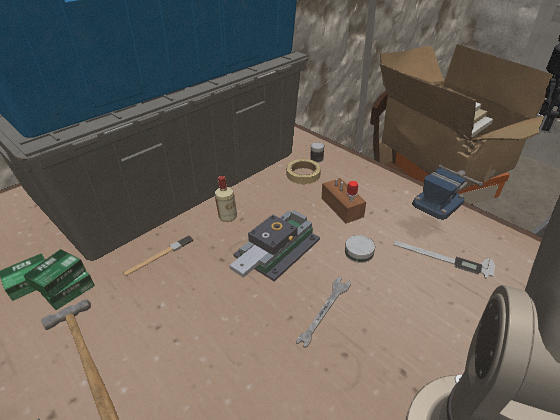

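The top view shows the jig at (262,213) with the channel opening to the left (world +y), the bar end at (208,218), the pin knob at (353,231), the bottle at (257,143) and the tin at (310,273). The scene view agrees.

```bash
sed -i 's/np.array(m\["rotation"\]),m/R.from_rotvec(m["rotation"]).as_matrix() if np.size(m["rotation"])==3 else np.array(m["rotation"]),m/' h.py
python3 - <<'E'
from h import *
Z={"bush_mouth":.07,"stop_face":.034,"bar_hole":.04,"bar_near_end":.034,"pin":.008,"pin_shoulder":.066,"pin_block":0,"oil_bottle":0,"brush":0,"wax_tin":0,"jig":0}
for n in("scene","top"):
    c=cam(n); read_camera(n)
    for q,z in Z.items():
        for r in place_of(n,q)[:2]: print(n,q,round(r["score"],2),np.round(r["centre"],1),at_z(c,r["centre"],z).round(4))
c=cam("top")
print("knob top",at_z(c,(353.5,230.5),.1),"bar end corners",at_z(c,(207,212),.04),at_z(c,(209,227),.04))
E
```

```text
scene bush_mouth 0.79 [276.7 226.4] [ 0.5315 -0.071   0.07  ]
scene stop_face 0.83 [298.3 220.8] [ 0.5415 -0.1495  0.034 ]
scene bar_hole 0.61 [270.4 238.9] [ 0.5355 -0.0542  0.04  ]
scene bar_near_end 0.57 [239.3 268.1] [0.5186 0.0495 0.034 ]
scene pin_shoulder 0.47 [353.1 194.6] [ 0.4912 -0.2912  0.066 ]
scene pin_block 0.65 [342.4 205.3] [ 0.5331 -0.3075  0.    ]
scene oil_bottle 0.66 [228.9 215.3] [ 0.7114 -0.0646  0.    ]
scene oil_bottle 0.61 [360.6 252.1] [ 0.3885 -0.2023  0.    ]
scene brush 0.61 [154.9 256.5] [0.7107 0.1493 0.    ]
scene brush 0.43 [268.1 240.2] [ 0.5693 -0.0748  0.    ]
scene wax_tin 0.69 [360.  251.8] [ 0.3901 -0.2021  0.    ]
scene jig 0.62 [274.  247.9] [ 0.5396 -0.0672  0.    ]
top bush_mouth 0.57 [262.1 215.1] [ 0.525  -0.0786  0.07  ]
top bush_mouth 0.49 [206.7 220.8] [0.5083 0.0523 0.07  ]
top stop_face 0.94 [292.1 210.9] [ 0.5413 -0.1522  0.034 ]
top bar_hole 0.88 [250.3 216.2] [ 0.525  -0.0492  0.04  ]
top bar_near_end 0.88 [208.3 220. ] [0.5138 0.0542 0.034 ]
top pin 0.52 [347.2 232.6] [ 0.4924 -0.2948  0.008 ]
top pin 0.29 [250.6 216.3] [ 0.5283 -0.0484  0.008 ]
top pin_shoulder 0.69 [351.2 232.2] [ 0.4893 -0.2925  0.066 ]
top pin_block 0.84 [349.9 219.1] [ 0.5279 -0.3035  0.    ]
top oil_bottle 0.94 [254.4 147.2] [ 0.7114 -0.0527  0.    ]
top brush 0.69 [182.  150.9] [0.6964 0.1353 0.    ]
top wax_tin 0.88 [309.9 272. ] [ 0.3911 -0.2018  0.    ]
top wax_tin 0.22 [262.9 218.1] [ 0.5253 -0.0796  0.    ]
top jig 0.68 [259.9 215.9] [ 0.5308 -0.0718  0.    ]
knob top [ 0.49074948 -0.29047966  0.1       ] bar end corners [0.53287952 0.0572612  0.04      ] [0.49608108 0.05084027 0.04      ]
```

```bash
cat >> h.py <<'E'
def go(p,yaw):
    "shift (mm, tool axes) and turn to tool-down target; yaw: tool x direction in world"
    s=state();A=R.from_rotvec(s["tcp_rot"]);c,n=np.cos(yaw),np.sin(yaw)
    B=R.from_matrix(np.array([[c,n,0],[n,-c,0],[0,0,-1]]).T)
    d=A.inv().apply(np.array(p)-s["tool_pos"])*1000
    print("t",round(s["time"],2),"tcp",s["tool_pos"].round(4),"shift",d.round(1),"turn",(A.inv()*B).as_rotvec().round(4))
E
python3 -c "
from h import *
go((.47,-.18,.25),.13)"
```

```text
t 1.35 tcp [ 0.2222 -0.6109  0.2313] shift [ 380.1 -320.2  -18.7] turn [ 1.000e-04 -0.000e+00  2.188e-01]
```

step_arm:
  motion:
    - [380, -320, -19, 0, 0, 0.219]
    - [380, -320, -19, 0, 0, 0.219]
    - [380, -320, -19, 0, 0, 0.219]
    - [380, -320, -19, 0, 0, 0.219]
    - [380, -320, -19, 0, 0, 0.219]
    - [380, -320, -19, 0, 0, 0.219]
    - [380, -320, -19, 0, 0, 0.219]
    - [380, -320, -19, 0, 0, 0.219]
    - [380, -320, -19, 0, 0, 0.219]
    - [380, -320, -19, 0, 0, 0.219]
    - [380, -320, -19, 0, 0, 0.219]
    - [380, -320, -19, 0, 0, 0.219]
  grip: 0

```text
time: 2.55
tool_pos: [0.4704, -0.1793, 0.2505]
tcp_rot: [3.134, 0.209, 0.0]
force: [0.6, -0.7, -0.2]
opening: 0.0002
grasp_force: 0.0
```

```bash
python3 - <<'E'
from h import *
s=state();c=cam("wrist",s);save("wrist","pics/w1.png");print(s["tool_pos"],s["tcp_rot"],s["time"])
for q,z in {"bush_mouth":.07,"stop_face":.034,"bar_hole":.04,"bar_near_end":.034,"pin":.008,"pin_shoulder":.066}.items():
    for r in place_of("wrist",q)[:1]: print(q,round(r["score"],2),np.round(r["centre"],1),at_z(c,r["centre"],z).round(4))
go((.51,.11,.15),.13)
E
```

```text
[ 0.47038652 -0.17927662  0.25045972] [3.13406055e+00 2.08853654e-01 1.59539485e-04] 2.55
bush_mouth 0.7 [178.  105.3] [ 0.5359 -0.0734  0.07  ]
stop_face 0.83 [259.1 106.9] [ 0.5448 -0.1474  0.034 ]
bar_near_end 0.62 [ 60.8 106.9] [0.5172 0.0596 0.034 ]
pin 0.91 [375.2 165.2] [ 0.4975 -0.2899  0.008 ]
pin_shoulder 0.69 [391.4 176.5] [ 0.4953 -0.2906  0.066 ]
t 2.9 tcp [ 0.4694 -0.1813  0.2502] shift [  77.4 -283.8  100.2] turn [ 0.0002  0.0002 -0.0024]
```

View pics/w1.png

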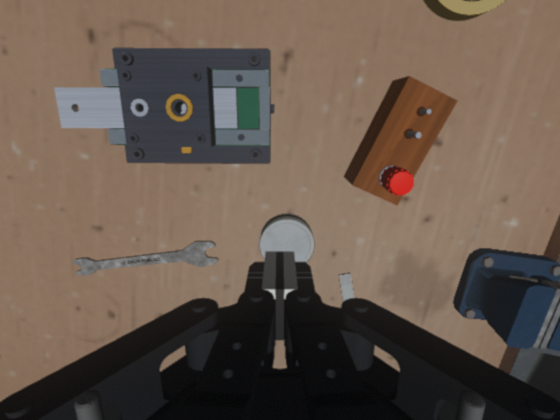

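The wrist view shows the jig square with the image: bush at (178,107), bar end at (58,107) and pin knob at (401,182). Next I push the bar.

step_arm:
  motion:
    - [76, -280, 50, 0, 0, -0.002]
    - [76, -280, 50, 0, 0, -0.002]
    - [76, -280, 100, 0, 0, -0.002]
    - [76, -280, 100, 0, 0, -0.002]
    - [76, -280, 100, 0, 0, -0.002]
    - [76, -280, 100, 0, 0, -0.002]
    - [76, -280, 100, 0, 0, -0.002]
    - [76, -280, 140, 0, 0, -0.002]
    - [76, -280, 180, 0, 0, -0.002]
    - [76, -280, 222, 0, 0, -0.002]
    - [76, -280, 222, 0, 0, -0.002]
    - [76, -280, 222, 0, 0, -0.002]

```text
time: 4.1
tool_pos: [0.5091, 0.1066, 0.0286]
tcp_rot: [3.135, 0.205, -0.001]
force: [0.4, -0.1, 0.4]
opening: 0.0001
grasp_force: 0.0
```

```bash
python3 - <<'E'
from h import *
s=state();print(s["force"],s["tool_pos"])
go((.515,.055,.027),.13)
E
```

```text
[ 0.38840538 -0.11878333  0.36705972] [0.50912406 0.10658626 0.02857057]
t 4.1 tcp [0.5091 0.1066 0.0286] shift [-0.9 51.9  1.6] turn [0.0003 0.0009 0.0009]
```

step_arm:
  motion:
    - [0, 15, 1, 0, 0, 0]
    - [0, 25, 1, 0, 0, 0]
    - [0, 33, 1, 0, 0, 0]
    - [0, 38, 1, 0, 0, 0]
    - [0, 43, 1, 0, 0, 0]
    - [0, 48, 1, 0, 0, 0]
    - [0, 48, 1, 0, 0, 0]

```text
time: 4.8
tool_pos: [0.5166, 0.0621, 0.0287]
tcp_rot: [-3.131, -0.208, -0.006]
force: [-0.4, 4.4, 3.3]
opening: 0.0003
grasp_force: 2.8
```

```bash
python3 - <<'E'
from h import *
s=state();print(s["force"],s["tool_pos"])
for n in("top",):
    c=cam(n);read_camera(n)
    for q,z in {"stop_face":.034,"bar_hole":.04,"bar_near_end":.034}.items():
        for r in place_of(n,q)[:1]: print(n,q,round(r["score"],2),np.round(r["centre"],1),at_z(c,r["centre"],z).round(4))
E
```

```text
[-0.37476203  4.43546797  3.2907383 ] [0.51663856 0.06205614 0.02869328]
top stop_face 0.81 [292.6 210.1] [ 0.5434 -0.1534  0.034 ]
top bar_near_end 0.59 [212.2 218.3] [0.5183 0.0448 0.034 ]
```

step_arm:
  motion:
    - [0, 3, 0, 0, 0, 0]
    - [0, 6, 0, 0, 0, 0]
    - [0, 8, 0, 0, 0, 0]
    - [0, 10, 0, 0, 0, 0]
    - [0, 10, 0, 0, 0, 0]

```text
time: 5.5
tool_pos: [0.5179, 0.0531, 0.0287]
tcp_rot: [-3.131, -0.209, -0.006]
force: [-0.3, 7.1, 4.2]
opening: 0.0001
grasp_force: 4.1
```

step_arm:
  motion:
    - [0, 2, 0, 0, 0, 0]
    - [0, 4, 0, 0, 0, 0]
    - [0, 4, 0, 0, 0, 0]

```text
time: 5.8
tool_pos: [0.5184, 0.0491, 0.0286]
tcp_rot: [-3.131, -0.209, -0.005]
force: [-0.6, 7.5, 4.7]
opening: -0.0004
grasp_force: 4.1
```

step_arm:
  motion:
    - [0, 2, 0, 0, 0, 0]
    - [0, 4, 0, 0, 0, 0]
    - [0, 4, 0, 0, 0, 0]

```text
time: 6.1
tool_pos: [0.5186, 0.0475, 0.0287]
tcp_rot: [-3.128, -0.211, -0.006]
force: [-1.7, 11.6, 4.8]
opening: -0.0
grasp_force: 6.2
```

step_arm:
  motion:
    - [0, 2, 0, 0, 0, 0]
    - [0, 4, 0, 0, 0, 0]
    - [0, 4, 0, 0, 0, 0]

```text
time: 6.4
tool_pos: [0.5187, 0.0473, 0.0288]
tcp_rot: [-3.123, -0.214, -0.005]
force: [-2.9, 17.8, 5.3]
opening: -0.0003
grasp_force: 9.2
```

```bash
python3 - <<'E'
from h import *
s=state();print(s["force"],s["tool_pos"])
im=save("top","pics/t2.png")
cv2.imwrite("pics/t2c.png",cv2.resize(im[180:255,195:315,::-1],None,fx=6,fy=6,interpolation=cv2.INTER_CUBIC))
E
```

```text
[-2.88021051 17.78491561  5.3235386 ] [0.51867358 0.04725541 0.02876592]
```

View pics/t2c.png

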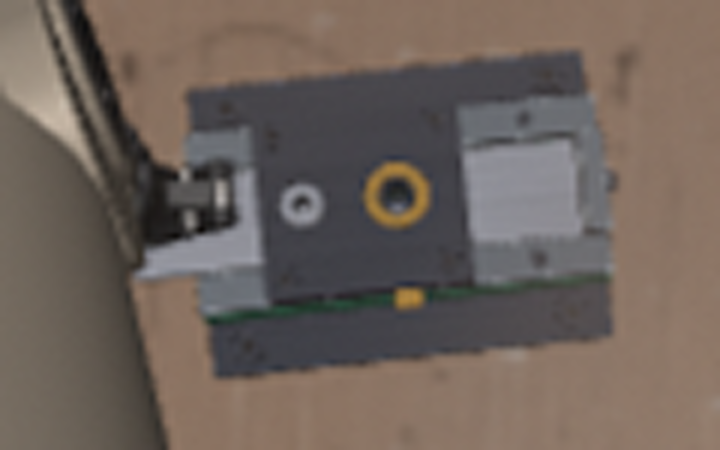

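The bar's end now meets the stop: no green shows between them at (578,190) in the crop, and the force jumped without motion. I back off and go to the pin.

step_arm:
  motion:
    - [0, -30, 0, 0, 0, 0]
    - [0, -50, 0, 0, 0, 0]
    - [0, -50, -50, 0, 0, 0]
    - [0, -50, -100, 0, 0, 0]
    - [0, -50, -140, 0, 0, 0]
    - [0, -50, -140, 0, 0, 0]
  grip: 60

```text
time: 7.05
tool_pos: [0.5159, 0.0878, 0.1736]
tcp_rot: [3.135, 0.206, 0.02]
force: [0.7, -0.1, -0.5]
opening: 0.0599
grasp_force: 0.0
```

```bash
python3 - <<'E'
from h import *
go((.44,-.285,.21),.13)
E
```

```text
t 7.05 tcp [0.5159 0.0878 0.1736] shift [-123.6  359.7  -37.6] turn [ 0.0008 -0.0124  0.0012]
```

step_arm:
  motion:
    - [-124, 360, -38, 0, 0, 0]
    - [-124, 360, -38, 0, 0, 0]
    - [-124, 360, -38, 0, 0, 0]
    - [-124, 360, -38, 0, 0, 0]
    - [-124, 360, -38, 0, 0, 0]
    - [-124, 360, -38, 0, 0, 0]
    - [-124, 360, -38, 0, 0, 0]
    - [-124, 360, -38, 0, 0, 0]
    - [-124, 360, -38, 0, 0, 0]
    - [-124, 360, -38, 0, 0, 0]
    - [-124, 360, -38, 0, 0, 0]
    - [-124, 360, -38, 0, 0, 0]

```text
time: 8.25
tool_pos: [0.4364, -0.2842, 0.205]
tcp_rot: [-3.134, -0.211, 0.001]
force: [-0.2, 0.5, -0.4]
opening: 0.06
grasp_force: 0.0
```

```bash
python3 - <<'E'
from h import *
s=state();c=cam("wrist",s);im=save("wrist","pics/w2.png");print(s["tool_pos"],s["tcp_rot"])
for q,z in {"bush_mouth":.07,"pin":.008,"pin_shoulder":.066,"pin_block":0}.items():
    for r in place_of("wrist",q)[:1]: print(q,round(r["score"],2),np.round(r["centre"],1),at_z(c,r["centre"],z).round(4))
m=(im[:,:,0]>130)&(im[:,:,1]<60)&(im[:,:,2]<60)
ys,xs=np.where(m);print(len(xs),xs.min(),xs.max(),ys.min(),ys.max())
# knob: fit the cap top silhouette by minAreaRect of mask and its centre at z~.1 
n,l,st,ce=cv2.connectedComponentsWithStats(m.astype(np.uint8));k=1+st[1:,4].argmax();print(st[k],ce[k],at_z(c,ce[k],.1),at_z(c,ce[k],.09))
print(state()["tool_pos"])
E
```

```text
[ 0.43638431 -0.28415843  0.20503413] [-3.13391288e+00 -2.11372825e-01  6.42041035e-04]
bush_mouth 0.86 [22.7 42.5] [ 0.5331 -0.0704  0.07  ]
pin 0.69 [293.8 128.3] [ 0.4947 -0.2904  0.008 ]
pin_shoulder 0.73 [296.  132.9] [ 0.4937 -0.29    0.066 ]
pin_block 0.96 [310.3  98.2] [ 0.5258 -0.3029  0.    ]
771 281 313 116 149
[281 116  33  34 771] [296.75486381 133.07133593] [ 0.49557503 -0.2886671   0.1       ] [ 0.49501369 -0.28925056  0.09      ]
[ 0.43626193 -0.28522994  0.20533718]
```

View pics/w2.png

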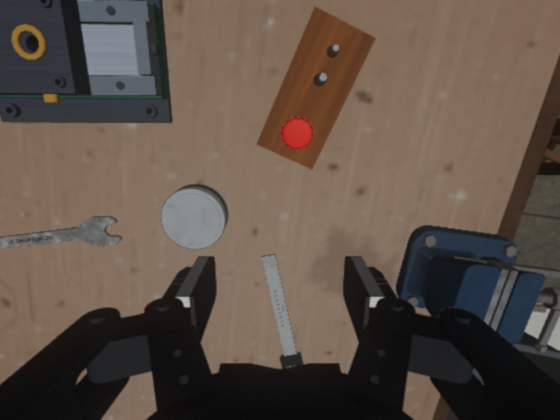

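The knob is clear at (297,133) with the drill shanks further up. I descend onto it.

```bash
python3 - <<'E'
from h import *
go((.4945,-.29,.071),.13)
E
```

```text
t 8.5 tcp [ 0.4363 -0.2852  0.2053] shift [ 57.1  12.4 134.3] turn [ 0.0001 -0.      0.003 ]
```

step_arm:
  motion:
    - [40, 12, 20, 0, 0, 0.003]
    - [57, 12, 40, 0, 0, 0.003]
    - [57, 12, 60, 0, 0, 0.003]
    - [57, 12, 75, 0, 0, 0.003]
    - [57, 12, 85, 0, 0, 0.003]
    - [57, 12, 90, 0, 0, 0.003]
    - [57, 12, 90, 0, 0, 0.003]

```text
time: 9.2
tool_pos: [0.4939, -0.2901, 0.115]
tcp_rot: [-3.135, -0.202, 0.001]
force: [-0.8, 0.3, 0.7]
opening: 0.0598
grasp_force: 0.0
```

```bash
python3 - <<'E'
from h import *
s=state();c=cam("wrist",s);im=save("wrist","pics/w3.png")
m=((im[:,:,0]>110)&(im[:,:,1]<60)&(im[:,:,2]<60)).astype(np.uint8)
n,l,st,ce=cv2.connectedComponentsWithStats(m);k=1+st[1:,4].argmax();print(st[k],ce[k],at_z(c,ce[k],.1),at_z(c,ce[k],.09))
go((.4945,-.29,.071),.13)
E
```

```text
[ 255  234   47   38 1331] [278.83546206 252.00075131] [ 0.49648265 -0.28915516  0.1       ] [ 0.49200213 -0.28970149  0.09      ]
t 9.25 tcp [ 0.4943 -0.2904  0.1157] shift [ 0.2 -0.4 44.7] turn [ 0.0005 -0.0004 -0.0012]
```

View pics/w3.png

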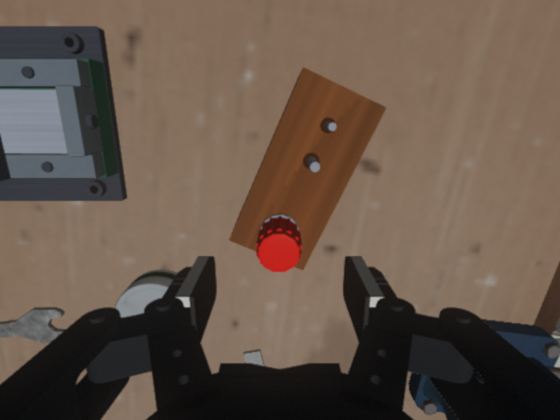

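The knob is centred between the fingers at (279,252); I go down and grip.

step_arm:
  motion:
    - [1, 0, 20, 0, 0, 0]
    - [1, 0, 35, 0, 0, 0]
    - [1, 0, 44, 0, 0, 0]
    - [1, 0, 45, 0, 0, 0]
    - [1, 0, 45, 0, 0, 0]

```text
time: 9.75
tool_pos: [0.4952, -0.2901, 0.0704]
tcp_rot: [3.135, 0.202, -0.0]
force: [-0.1, 0.2, -0.2]
opening: 0.0603
grasp_force: 0.0
```

step_arm:
  motion:
    - [0, 0, 0, 0, 0, 0]
    - [0, 0, 0, 0, 0, 0]
    - [0, 0, 0, 0, 0, 0]
    - [0, 0, 0, 0, 0, 0]
    - [0, 0, 0, 0, 0, 0]
    - [0, 0, 0, 0, 0, 0]
    - [0, 0, 0, 0, 0, 0]
    - [0, 0, 0, 0, 0, 0]
  grip: 10
  squeeze: 60

```text
time: 10.55
tool_pos: [0.4957, -0.2904, 0.071]
tcp_rot: [3.134, 0.202, 0.002]
force: [-0.6, 0.5, 5.1]
opening: 0.0221
grasp_force: 58.6
```

step_arm:
  motion:
    - [0, 0, -15, 0, 0, 0]
    - [0, 0, -35, 0, 0, 0]
    - [0, 0, -60, 0, 0, 0]
    - [0, 0, -90, 0, 0, 0]
    - [0, 0, -110, 0, 0, 0]
    - [0, 0, -110, 0, 0, 0]
    - [0, 0, -110, 0, 0, 0]

```text
time: 11.25
tool_pos: [0.4946, -0.2897, 0.1801]
tcp_rot: [-3.135, -0.202, 0.001]
force: [-0.3, 0.5, -0.8]
opening: 0.022
grasp_force: 59.5
```

```bash
python3 - <<'E'
from h import *
go((.5325,-.0757,.180),.13)
go((.490,-.12,.180),.13)
E
```

```text
t 11.25 tcp [ 0.4946 -0.2897  0.1801] shift [ 6.510e+01 -2.073e+02  2.000e-01] turn [-0.0004  0.0007 -0.0011]
t 11.25 tcp [ 0.4946 -0.2897  0.1801] shift [  17.3 -168.9    0.2] turn [-0.0004  0.0007 -0.0011]
```

step_arm:
  motion:
    - [20, -207, 0, 0, 0, 0]
    - [20, -207, 0, 0, 0, 0]
    - [20, -207, 0, 0, 0, 0]
    - [20, -207, 0, 0, 0, 0]
    - [20, -207, 0, 0, 0, 0]
    - [20, -207, 0, 0, 0, 0]
    - [20, -207, 0, 0, 0, 0]
    - [20, -207, 0, 0, 0, 0]

```text
time: 12.05
tool_pos: [0.4879, -0.0843, 0.1796]
tcp_rot: [3.135, 0.197, -0.002]
force: [0.5, -0.9, -0.6]
opening: 0.0218
grasp_force: 59.6
```

```bash
python3 - <<'E'
from h import *
s=state();c=cam("wrist",s);im=save("wrist","pics/w4.png");print(s["tool_pos"],s["tcp_rot"])
for q,z in {"bush_mouth":.07,"pin":.118,"bar_near_end":.034,"stop_face":.034}.items():
    for r in place_of("wrist",q)[:1]: print(q,round(r["score"],2),np.round(r["centre"],1),at_z(c,r["centre"],z).round(4))
h=cv2.cvtColor(im,cv2.COLOR_RGB2HSV)
m=((h[:,:,0]>14)&(h[:,:,0]<30)&(h[:,:,1]>150)&(h[:,:,2]>90)).astype(np.uint8)
n,l,st,ce=cv2.connectedComponentsWithStats(m)
for k in 1+st[1:,4].argsort()[::-1][:2]: 
    p=st[k];b=(p[0]+p[2]/2-.5,p[1]+p[3]/2-.5);print(p,b,at_z(c,b,.07).round(4))
go((.5325,-.0757,.180),.13)
E
```

```text
[ 0.4878619  -0.08428261  0.17961362] [ 3.13498682e+00  1.97125923e-01 -2.22110174e-03]
pin 0.72 [279.  226.2] [ 0.4881 -0.0836  0.118 ]
bar_near_end 0.74 [148.7 143.6] [0.5196 0.035  0.034 ]
stop_face 0.65 [359.9 142.9] [ 0.5432 -0.1475  0.034 ]
[258 131  32  32 445] (np.float64(273.5), np.float64(146.5)) [ 0.5345 -0.0735  0.07  ]
[269 194  12   5  56] (np.float64(274.5), np.float64(196.0)) [ 0.4958 -0.0789  0.07  ]
t 12.3 tcp [ 0.4883 -0.0831  0.1802] shift [44.8 -1.7  0.1] turn [ 0.0001  0.0002 -0.0028]
```

View pics/w4.png

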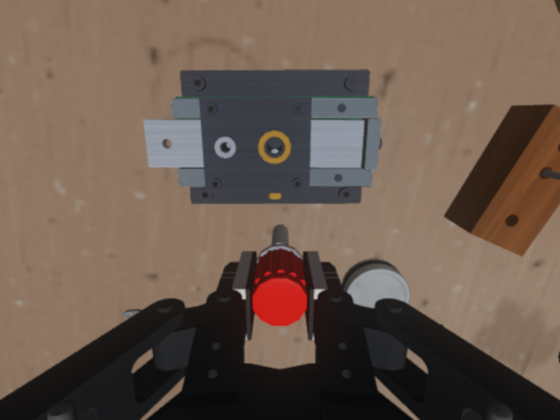

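The pin hangs straight with its tip at (280,227); the bush is at (274,147) and the bar is home. I move over the bush with the tip just above it.

step_arm:
  motion:
    - [47, -3.6, 0, 0, 0, 0]
    - [47, -3.6, 10, 0, 0, 0]
    - [47, -3.6, 25, 0, 0, 0]
    - [47, -3.6, 35, 0, 0, 0]
    - [47, -3.6, 40, 0, 0, 0]
    - [47, -3.6, 40, 0, 0, 0]
    - [47, -3.6, 40, 0, 0, 0]

```text
time: 13.0
tool_pos: [0.5348, -0.0727, 0.1407]
tcp_rot: [3.135, 0.202, 0.001]
force: [0.2, 0.7, -0.7]
opening: 0.0215
grasp_force: 59.6
```

```bash
python3 - <<'E'
from h import *
s=state();c=cam("wrist",s);im=save("wrist","pics/w5.png");print(s["tool_pos"],s["tcp_rot"],s["time"])
h=cv2.cvtColor(im,cv2.COLOR_RGB2HSV)
m=((h[:,:,0]>14)&(h[:,:,0]<30)&(h[:,:,1]>150)&(h[:,:,2]>90)).astype(np.uint8)
n,l,st,ce=cv2.connectedComponentsWithStats(m)
for k in 1+st[1:,4].argsort()[::-1][:2]: 
    p=st[k];b=(p[0]+p[2]/2-.5,p[1]+p[3]/2-.5);print(p,b,at_z(c,b,.07).round(4))
cv2.imwrite("pics/w5c.png",cv2.resize(im[150:270,200:360,::-1],None,fx=5,fy=5,interpolation=cv2.INTER_CUBIC))
E
```

```text
[ 0.53475458 -0.07273378  0.14073184] [3.13480524e+00 2.01947305e-01 1.27732419e-03] 13.0
[264 206  36  32 437] (np.float64(281.5), np.float64(221.5)) [ 0.5355 -0.0737  0.07  ]
```

View pics/w5c.png

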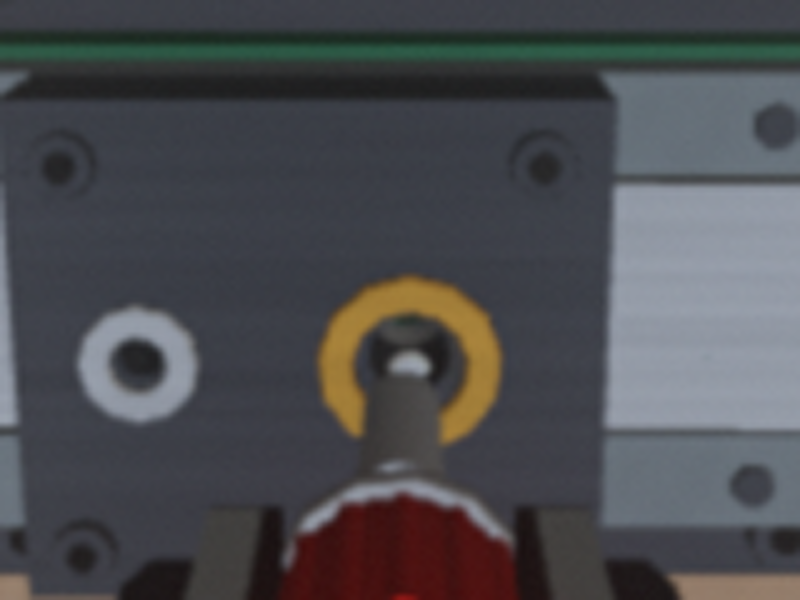

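The tip is over the bush hole, with the collar centred at (410,363) and the tip at (408,365) in the crop, about 1 mm too far forward. I correct this and lower.

step_arm:
  motion:
    - [-1.2, 0, 3, 0, 0, 0]
    - [-1.2, 0, 7, 0, 0, 0]
    - [-1.2, 0, 11, 0, 0, 0]
    - [-1.2, 0, 15, 0, 0, 0]
    - [-1.2, 0, 18, 0, 0, 0]
    - [-1.2, 0, 18, 0, 0, 0]
  squeeze: 90

```text
time: 13.65
tool_pos: [0.5337, -0.0731, 0.1221]
tcp_rot: [3.135, 0.202, 0.001]
force: [1.3, -1.4, -1.2]
opening: 0.0211
grasp_force: 88.3
```

step_arm:
  motion:
    - [0, 0, 3, 0, 0, 0]
    - [0, 0, 6, 0, 0, 0]
    - [0, 0, 9, 0, 0, 0]
    - [0, 0, 12, 0, 0, 0]
    - [0, 0, 12, 0, 0, 0]

```text
time: 14.15
tool_pos: [0.5347, -0.0731, 0.1111]
tcp_rot: [3.134, 0.202, 0.005]
force: [2.2, -1.4, 3.9]
opening: 0.0211
grasp_force: 89.2
```

step_arm:
  motion:
    - [0.5, 0.5, 3, 0, 0, 0]
    - [0.5, 0.5, 6, 0, 0, 0]
    - [0.5, 0.5, 9, 0, 0, 0]
    - [0.5, 0.5, 12, 0, 0, 0]
    - [0.5, 0.5, 12, 0, 0, 0]

```text
time: 14.65
tool_pos: [0.5343, -0.0732, 0.0977]
tcp_rot: [3.135, 0.202, 0.002]
force: [5.2, -1.7, -2.0]
opening: 0.0212
grasp_force: 88.5
```

step_arm:
  motion:
    - [0, 0, 3, 0, 0, 0]
    - [0, 0, 6, 0, 0, 0]
    - [0, 0, 9, 0, 0, 0]
    - [0, 0, 12, 0, 0, 0]
    - [0, 0, 12, 0, 0, 0]

```text
time: 15.15
tool_pos: [0.5341, -0.0732, 0.0856]
tcp_rot: [-3.135, -0.202, -0.001]
force: [5.6, -2.0, -1.9]
opening: 0.0212
grasp_force: 88.5
```

step_arm:
  motion:
    - [1, 0.3, 2, 0, 0, 0]
    - [1, 0.3, 4, 0, 0, 0]
    - [1, 0.3, 6, 0, 0, 0]
    - [1, 0.3, 8, 0, 0, 0]
    - [1, 0.3, 8, 0, 0, 0]

```text
time: 15.65
tool_pos: [0.5343, -0.0733, 0.0774]
tcp_rot: [-3.135, -0.202, 0.001]
force: [5.2, -1.8, -3.4]
opening: 0.0211
grasp_force: 88.5
```

step_arm:
  motion:
    - [0, 0, 1, 0, 0, 0]
    - [0, 0, 2, 0, 0, 0]
    - [0, 0, 3, 0, 0, 0]
    - [0, 0, 3, 0, 0, 0]

```text
time: 16.05
tool_pos: [0.5347, -0.0733, 0.0754]
tcp_rot: [3.135, 0.202, -0.001]
force: [3.1, -1.1, 4.1]
opening: 0.0214
grasp_force: 89.2
```

step_arm:
  motion:
    - [0, 0, 1, 0, 0, 0]
    - [0, 0, 2, 0, 0, 0]
    - [0, 0, 2, 0, 0, 0]

```text
time: 16.35
tool_pos: [0.5347, -0.0733, 0.0753]
tcp_rot: [3.134, 0.202, -0.002]
force: [-2.0, -1.4, 16.9]
opening: 0.0214
grasp_force: 90.8
```

step_arm:
  motion:
    - [0, 0, 1, 0, 0, 0]
    - [0, 0, 2, 0, 0, 0]
    - [0, 0, 2, 0, 0, 0]

```text
time: 16.65
tool_pos: [0.5347, -0.0733, 0.0751]
tcp_rot: [3.134, 0.202, -0.002]
force: [-8.5, -0.8, 30.9]
opening: 0.0214
grasp_force: 92.3
```

The pin is hard down at the expected height. I relax the push and release.

step_arm:
  motion:
    - [0, 0, -2, 0, 0, 0]
    - [0, 0, -3, 0, 0, 0]
    - [0, 0, -3, 0, 0, 0]

```text
time: 16.95
tool_pos: [0.5347, -0.0733, 0.0753]
tcp_rot: [3.135, 0.202, -0.001]
force: [0.6, -1.4, 10.3]
opening: 0.0207
grasp_force: 89.6
```

step_arm:
  motion:
    - [0, 0, 0, 0, 0, 0]
    - [0, 0, 0, 0, 0, 0]
    - [0, 0, 0, 0, 0, 0]
    - [0, 0, 0, 0, 0, 0]
    - [0, 0, 0, 0, 0, 0]
    - [0, 0, 0, 0, 0, 0]
  grip: 55

```text
time: 17.55
tool_pos: [0.5346, -0.0733, 0.0741]
tcp_rot: [-3.135, -0.202, 0.001]
force: [-0.7, -0.4, -0.5]
opening: 0.0554
grasp_force: 0.0
```

step_arm:
  motion:
    - [0, 0, -15, 0, 0, 0]
    - [0, 0, -40, 0, 0, 0]
    - [0, 0, -70, 0, 0, 0]
    - [0, 0, -100, 0, 0, 0]
    - [-50, 0, -120, 0, 0, 0]
    - [-50, 0, -120, 0, 0, 0]
    - [-50, 0, -120, 0, 0, 0]

```text
time: 18.25
tool_pos: [0.4848, -0.0802, 0.1949]
tcp_rot: [3.134, 0.201, 0.002]
force: [0.1, 1.0, -0.7]
opening: 0.0552
grasp_force: 0.0
```

```bash
python3 - <<'E'
from h import *
s=state();c=cam("wrist",s);a=save("wrist","pics/w6.png");print(s["tool_pos"],s["time"])
for q,z in {"pin_shoulder":.07,"bar_near_end":.034,"stop_face":.034}.items():
    for r in place_of("wrist",q)[:1]: print(q,round(r["score"],2),np.round(r["centre"],1),at_z(c,r["centre"],z).round(4))
b=save("scene","pics/s6.png")
for q in("oil_bottle","brush","wax_tin"):
    for r in place_of("scene",q)[:1]: print(q,at_z(cam("scene"),r["centre"],0).round(3))
A=cv2.resize(a[60:260,160:400],None,fx=1.6,fy=1.6);B=cv2.resize(b[170:290,200:344],None,fx=320/120,fy=320/120)
cv2.imwrite("pics/c6.png",np.hstack([A,B])[:,:,::-1])
E
```

```text
[ 0.48478653 -0.08023378  0.19491246] 18.25
pin_shoulder 0.59 [281.4 141.6] [ 0.5348 -0.0752  0.07  ]
bar_near_end 0.78 [160.6 139.3] [0.5197 0.0341 0.034 ]
stop_face 0.56 [365.4 137. ] [ 0.5455 -0.1513  0.034 ]
oil_bottle [ 0.709 -0.057  0.   ]
brush [0.697 0.148 0.   ]
wax_tin [ 0.385 -0.197  0.   ]
```

View pics/c6.png

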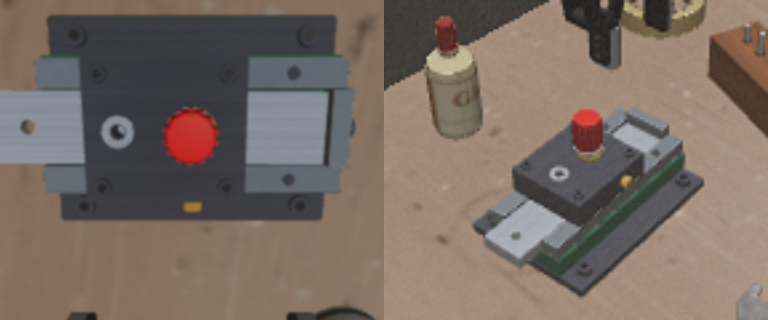

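The pin stands upright on the bush (knob at (190,137) left, (588,130) right). The bar meets the stop at (327,128), and the bystanders have not moved.

```bash
python3 -c "
from rig import *
print(finish_job())"
```

```text
the job is handed in; nothing more can be done
None
```

I handed the job in at about 18 s of robot time: the bar is against the end stop, the pin stands upright in the bush with its shoulder seated, and the bottle, brush and tin look undisturbed, but the hand-in returned no verdict.

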